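Set the rotary table to zero and lock it

ROBOT

A 6-joint arm with a two-finger parallel gripper is mounted at the origin on the work surface. World frame = base frame: x ahead of the robot, y to its left, z up, the work surface at z = 0. Lengths are in m, angles in rad, forces in N, time in s.
With the tool pointing down it reaches from about 0.35 to 0.775 m from the base axis. Payload 7.3 kg.
Tool frame: the origin (TCP) lies at the very end of the fingers, on their centre line; the grasp point (between the pads) lies 19 mm behind it; z points along the fingers, y is the line along which they close (so a half turn about z gives the same grasp; the last joint's range is limited). The gripper opens to 92 mm and grips with 3 to 60 N. Pads are 19 mm wide; open, the fingers measure 130 mm over their backs; the gripper's body (75 mm by 190 mm) begins 47 mm behind the grasp point.
Start: joints at [0.961, 0.342, 1.524, -0, 1.275, -0.146], TCP at [0.235, 0.47, 0.227] pointing down, gripper open.
Joint ranges: [-2.53, 2.53], [-0.77, 2.02], [0.04, 2.7], [-1, 4.14], [0.28, 2.66], [-3.11, 3.11]. Speed limits (rad/s): [2.57, 2.57, 3.14, 3.14, 3.14, 3.14].

INTERFACE

Orientations are given as [roll, pitch, yaw] about the fixed x, y, z axes, in that order (R = Rz(yaw) Ry(pitch) Rx(roll)).
In Python, from cell import robot gives the robot as it stands. The module is installed in compiled form; this text tells all that it offers.
- The arm moves only by the tool arm_command, never from a script. Its argument "moves" is a list of rows, each a list of 3 entries, a list of its own where there are three numbers: the shift along the tool's x, y, z in m, then the turn, a rotation vector about the tool's x, y, z in rad, then the finger opening in m, from 0 to 0.0918. In form: [[[dx, dy, dz], [ax, ay, az], claw], ...]. A call has exactly 5 rows; each row is the pose to reach, as a shift and turn from the pose commanded when the call began, along the tool's axes at that moment; what a row does not reach only later rows make up. A row lasts 1/10 s, in which the tool goes at most 50 mm and 8.59 degrees, less where a joint would pass 70% of its speed; a pose out of reach is approached as far as the arm can. A call with a gripper value outside its range is refused whole. The fingers move at their own pace and stop on an object; "squeeze" is the grip in N (left out, the last holds). Time passes only in rows, so rows that repeat a pose let the fingers close, or fill a call up. It gives the time, the measured TCP pose, the force, the opening and the grip force at its end, in the units of the state.
- robot.observe(): the state, without advancing time (a new reading comes with each control period).
- robot.read_camera(name): name is "scene" or "top" or "wrist"; returns the picture (420x560x3 uint8, red, green, blue); there is no depth.
- robot.camera_model(name): a dict with "fx", "fy", "cx", "cy" (pixels), "R" (3x3) and "t" (3): a world point X has camera coordinates R X + t. Camera axes: x right, y down, z forward; pixel columns grow to the right and rows downward; lengths in m; the calibration is good to about 2 mm. A picture is of the moment at which its call begins: read the wrist's pose just before it. camera_model takes no time and is no camera call; for the wrist camera it gives the pose at the moment of the call.
- robot.hand_in(): hands the job in; it is judged then, once.
The state is a dict: "time": time; "qpos": joint angles; "qvel": joint speeds; "joint_efforts": joint torques, N m; "tool_pos": TCP position; "tool_rot": TCP orientation; "contact_force": force on the tool from outside, world axes, zero at the start; "torque": the same for the moment, N m; "opening": finger opening in m; "grip_force": force on a finger pad.
Only numpy, scipy, OpenCV 4.12 (cv2) and the standard library are available. Lean on these libraries where they do the work, as an engineer would, in place of code of your own. Each camera call takes 0.05 s, during which the arm holds its last target. There are 200 camera calls.

TASK

Get the rotary table ready for drilling: with a fingertip, for instance against one of its two hold-down clamps, push the table top round until the dark index mark on its edge lines up with the longest white line of the scale around it, the zero line. Then, with the top resting there, push the table's lock lever round to its stop so that the top is locked at zero. Push gently, with nothing taken between the fingers, leave the other things on the bench where they lie, and finish clear of everything.

Things in the scene. Friction and masses are not known exactly. Their poses are not given: they have to be found in the camera images.
- dial (a joint): angle of the turning top of the rotary table, rad: 0 = index mark on the zero line; grows as the top turns counter-clockwise seen from above. Starts at -1.75 to -0.6, so it must be pushed counter-clockwise. Free both ways (range -3 to 3); its bearing drags with 0.25 N m (about 4 N at a clamp), so it stays where it is left
- lock (a joint): angle of the lock lever about its upright pivot, rad: starts open at 0 to 0.2, locked at its stop, 1.2; grows counter-clockwise seen from above. It drags with 0.15 N m (2 to 3 N at its ball) and stays where it is left. From about 0.75 on it presses a brake shoe against the top's rim; locked, the top no longer turns under a light push
- table_centre (a point): rotary table: round steel top 152 mm across, turning on a fixed graduated base ring 204 mm across, bolted to the bench. This point: on the turning axis (upright) at the height of the top's upper face, 72 mm above the bench. Axes fixed to the base: x points away from the zero line, y to the side opposite the lock lever, z up
- zero_line (a point): inner end of the zero line: the longest (23 mm) and broadest (5 mm) white line of the scale, radial, on the base ring's upper face 62 mm above the bench, 78 mm from the axis on the side of the base's -x axis. Shorter lines stand every 10 degrees up to 60 degrees either side
- index_mark (a point): outer end of the index mark: a dark radial line 5 mm wide and 26 mm long on the upper face of the turning top, reaching its rim 76 mm from the axis, midway between the two hold-down clamps
- stud_a (a point): top end of an upright 10 mm stud, 42 mm above the top's upper face, 53 mm from the axis, a quarter turn clockwise (seen from above) from the index mark. Its strap clamp: a radial steel bar 22 mm wide, 32 to 74 mm from the axis, upper face 22 mm above the top's, on a heel block as wide at its outer end; nut above. Between the two clamps the middle of the top carries an 12 mm thick, 90 mm wide plywood ring
- stud_b (a point): top end of the stud of the other, like clamp, across the axis from stud_a: a quarter turn counter-clockwise from the index mark
- lever_ball (a point): centre of the black ball, 26 mm in diameter, on the end of the lock lever, 66 mm above the bench and 78 mm from the lever's pivot. The lever is an 11 mm rod about 60 mm above the bench. Locking moves the ball counter-clockwise about the pivot
- lever_pivot (a point): point on the lever's upright pivot axis at the ball's height, on a lug 122 mm from the table's axis (on the base's -y side); the hub round it is 26 mm across and its top is 73 mm above the bench
- hammer: hammer lying flat, about 300 mm long; loose, to be left alone
- screwdriver: screwdriver with orange handle lying flat, about 220 mm long; loose, to be left alone
- spanner: open-ended spanner, 160 mm long, lying flat beside the rotary table on the side away from the lock lever; loose, to be left alone
- ring_blank: loose plywood ring, 90 mm across, 12 mm thick, lying on the bench near the lock lever's side of the rotary table, clear of the lever's sweep; loose, to be left alone
- glue: glue bottle standing upright, 66 mm across, 170 mm high; loose, to be left alone
- bit_case: yellow drill-bit case, 105 x 70 x 22 mm, lying flat; loose, to be left alone
- f_clamp: red bar clamp lying flat, 260 mm long, 110 mm wide, 25 mm high; loose, to be left alone
- square: try square lying flat, 100 x 170 mm, 16 mm high; loose, to be left alone

How it is judged:
By the outcome, as a careful person would: the job done as asked, in the order asked, and still so for the second after the job is handed in, with the robot touching nothing.
It also fails if it takes over 72 s, if anything falls off the work surface, if the arm or the gripper's body presses on something with over 40 N, if the wrist force passes 120 N, or if a joint passes its speed limit or range.

## Working session

There is one attempt and no reset: what is moved stays moved. The work goes in short steps, Python scripts to look and compute and a tool call to move; the robot and the scene stay as the last step left them, time stands still between calls to the robot, and variables do not carry over. Pictures are saved under pics/ and viewed, at most 10 in all, crops included, and the job is handed in when it is done.

Besides the shell and the picture viewer there is one more tool, called as name(argument=value, ...), one argument or row to a line, values as JSON. arm_command: Moves the arm, as the interface text tells. Its arguments: {"type":"object","properties":{"moves":{"type":"array"},"squeeze":{"type":"number"}},"required":["moves"]}

```bash
mkdir -p pics; python3 - <<'E'
from cell import robot
import cv2
s=robot.observe();print(s['time'],s['tool_pos'],s['tool_rot'],s['opening'])
for n in ['top','scene']:
    im=robot.read_camera(n);cv2.imwrite(f'pics/{n}0.png',im[:,:,::-1])
    m=robot.camera_model(n);print(n,m)
E
```

```text
0.0 [0.23460818 0.4692186  0.22605558] [-3.14009927e+00 -2.40573827e-04  2.67777290e+00] 0.09175045516290388
top {'fx': 423.22876866315846, 'fy': 423.22876866315846, 'cx': 280.96209703140255, 'cy': 216.52711826226252, 'R': array([[-0.01416919, -0.99989397,  0.00336016],
       [-0.99350675,  0.01369913, -0.11294547],
       [ 0.11288746, -0.00493869, -0.99359551]]), 't': array([0.06980331, 0.53542165, 1.27525815])}
scene {'fx': 481.19348650991014, 'fy': 481.19348650991014, 'cx': 267.82664660463104, 'cy': 207.8506421273869, 'R': array([[ 2.82668562e-01,  9.59217639e-01, -7.15395986e-05],
       [ 8.29969809e-01, -2.44618350e-01, -5.01310262e-01],
       [-4.80883146e-01,  1.41645275e-01, -8.65267598e-01]]), 't': array([-0.1966637 , -0.40041879,  1.59982349])}
```

View pics/top0.png

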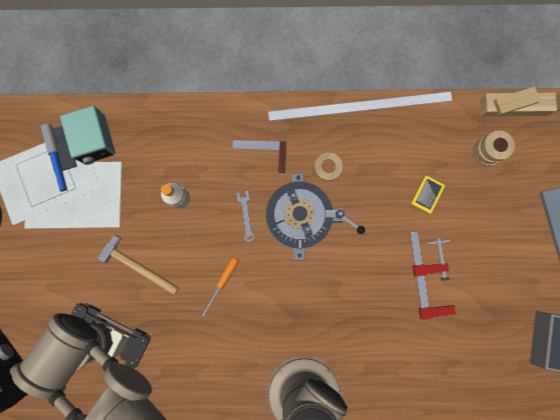

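The table is at about (299,214), the lever ball at (361,230) and the lever pivot near (340,214). I'll enlarge that area.

```bash
python3 - <<'E'
import cv2
im=cv2.imread('pics/top0.png')[165:270,235:375]
cv2.imwrite('pics/top0c.png',cv2.resize(im,None,fx=5.7,fy=5.7,interpolation=cv2.INTER_CUBIC))
E
cat > h.py <<'E'
import numpy as np
from cell import robot
from scipy.spatial.transform import Rotation as Ro
def px2w(name,u,v,z,m=None):
    m=m or robot.camera_model(name)
    d=m['R'].T@np.array([(u-m['cx'])/m['fx'],(v-m['cy'])/m['fy'],1]);c=-m['R'].T@m['t']
    return c+d*(z-c[2])/d[2]
def rel(p):
    s=robot.observe();R=Ro.from_euler('xyz',s['tool_rot']).as_matrix()
    return R.T@(np.array(p)-s['tool_pos'])
E
```

```text
(no output)
```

View pics/top0c.png

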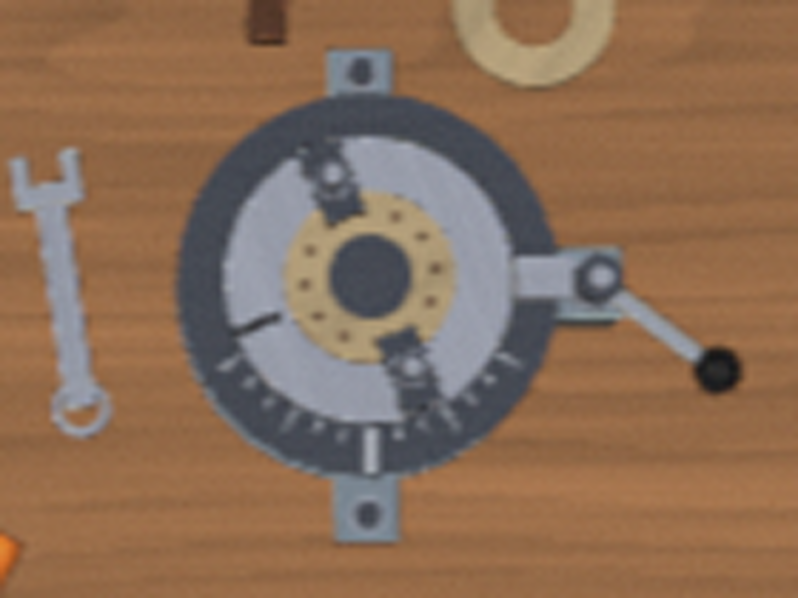

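The crop shows the centre at (369,278), the zero line's inner end at (371,428) and the index mark's rim end at (233,331). Stud_a is at (333,175), stud_b at (412,367), the lever pivot at (598,278) and the ball at (718,370). So the index sits clockwise of zero, and I have to push stud_a's clamp from its right side.

```bash
python3 - <<'E'
from h import *
P={}
for n,u,v,z in [('c',369,278,.072),('zero',371,428,.062),('idx',233,331,.072),('sa',333,172,.114),('sb',412,367,.114),('ball',718,370,.066),('piv',598,276,.073)]:
    P[n]=px2w('top',235+(u+.5)/5.7-.5,165+(v+.5)/5.7-.5,z);print(n,P[n].round(4))
a=lambda p,q:np.arctan2(*(P[q]-P[p])[1::-1])
print('zero',a('c','zero'),'idx',a('c','idx'),'sb->sa',a('sb','sa'),'zero-piv',a('c','piv'),'lever',a('piv','ball'))
print('mid studs',(P['sa']+P['sb'])/2, [np.linalg.norm((P[k]-P['c'])[:2]) for k in P],np.linalg.norm((P['ball']-P['piv'])[:2]))
print(rel([P['c'][0],P['c'][1],.3]))
E
```

```text
c [0.5404 0.0075 0.072 ]
zero [0.4623 0.0075 0.062 ]
idx [0.5134 0.0792 0.072 ]
sa [0.5899 0.0269 0.114 ]
sb [ 0.4898 -0.0113  0.114 ]
ball [ 0.49  -0.175  0.066]
piv [ 0.5396 -0.1125  0.073 ]
zero -3.141266742824584 idx 1.9303419206658348 sb->sa 0.36383119119898505 zero-piv -1.5767703711280283 lever -2.242424896137182
mid studs [0.53984367 0.00779772 0.114     ] [np.float64(0.0), np.float64(0.07807549988510161), np.float64(0.07653589771993657), np.float64(0.05319191054967083), np.float64(0.05397043118149623), np.float64(0.18934136015367023), np.float64(0.1199860319695492)] 0.07986866698981965
[-0.47997652 -0.27626707 -0.07360967]
```

```bash
cat >> h.py <<'E'
C=np.array([.540,.0077])
def show(p,yaw):
    "shift and z-turn in tool axes to TCP p with the tool down at yaw"
    s=robot.observe();R0=Ro.from_euler('xyz',s['tool_rot']);R1=Ro.from_euler('xyz',[np.pi,0,yaw])
    print(s['time'],'shift',rel(p).round(4),'turn',(R0.inv()*R1).as_rotvec().round(3))
def polar(c,phi,r,s,z):
    er=np.array([np.cos(phi),np.sin(phi)]);et=np.array([-er[1],er[0]])
    return np.r_[c+r*er-s*et,z]
E
python3 - <<'E'
from h import *
p=polar(C,.364,.063,.050,.20);print(p);show(p,.364)
E
```

```text
[ 0.616673   -0.01659507  0.2       ]
0.1 shift [-0.559  -0.2636  0.0264] turn [-1.000e-03  1.000e-03  2.314e+00]
```

arm_command(
  moves=[
    [[-0.559, -0.264, 0.026], [0, 0, 2.314], 0],
    [[-0.559, -0.264, 0.026], [0, 0, 2.314], 0],
    [[-0.559, -0.264, 0.026], [0, 0, 2.314], 0],
    [[-0.559, -0.264, 0.026], [0, 0, 2.314], 0],
    [[-0.559, -0.264, 0.026], [0, 0, 2.314], 0],
  ],
  squeeze=20,
)

```text
time: 0.6
tool_pos: [0.3898, 0.2714, 0.216]
tool_rot: [-3.141, -0.0, 1.922]
contact_force: [1.2, 0.7, -0.1]
opening: 0.0566
grip_force: 0.0
```

```bash
python3 - <<'E'
from h import *
show(polar(C,.364,.063,.050,.20),.364)
E
```

```text
0.6 shift [-0.3484  0.114   0.0159] turn [-0.     0.     1.558]
```

arm_command(
  moves=[
    [[-0.348, 0.114, 0.016], [0, 0, 1.558], 0],
    [[-0.348, 0.114, 0.016], [0, 0, 1.558], 0],
    [[-0.348, 0.114, 0.016], [0, 0, 1.558], 0],
    [[-0.348, 0.114, 0.016], [0, 0, 1.558], 0],
    [[-0.348, 0.114, 0.016], [0, 0, 1.558], 0],
  ],
)

```text
time: 1.1
tool_pos: [0.5457, 0.076, 0.2049]
tool_rot: [-3.141, 0.0, 1.171]
contact_force: [1.1, 1.2, 0.8]
opening: 0.0163
grip_force: 0.0
```

```bash
python3 - <<'E'
from h import *
show(polar(C,.364,.063,.050,.20),.364)
E
```

```text
1.1 shift [-0.0577  0.1014  0.0048] turn [-0.001  0.     0.807]
```

arm_command(
  moves=[
    [[-0.058, 0.101, 0.005], [0, 0, 0.807], 0],
    [[-0.058, 0.101, 0.005], [0, 0, 0.807], 0],
    [[-0.058, 0.101, 0.005], [0, 0, 0.807], 0],
    [[-0.058, 0.101, 0.005], [0, 0, 0.807], 0],
    [[-0.058, 0.101, 0.005], [0, 0, 0.807], 0],
  ],
)

```text
time: 1.6
tool_pos: [0.616, -0.0153, 0.1992]
tool_rot: [-3.14, 0.001, 0.42]
contact_force: [0.0, 0.2, 0.3]
opening: 0.0006
grip_force: 0.0
```

```bash
python3 - <<'E'
from h import *
import cv2
show(polar(C,.364,.063,.050,.20),.364)
m=robot.camera_model('wrist');im=robot.read_camera('wrist');cv2.imwrite('pics/w1.png',im[:,:,::-1])
print(m)
for p in [[*C,.072],[.462,.0077,.062],[.59,.027,.114]]:
    c=m['R']@np.array(p)+m['t'];print(m['fx']*c[0]/c[2]+m['cx'],m['fy']*c[1]/c[2]+m['cy'])
E
```

```text
1.6 shift [ 0.0001  0.0014 -0.0008] turn [-0.001  0.001  0.056]
{'fx': 366.9640369927401, 'fy': 366.9640369927401, 'cx': 273.64546400445244, 'cy': 208.9839312909072, 'R': array([[ 0.40737361, -0.91326016, -0.00162064],
       [-0.86804049, -0.38775296,  0.31008604],
       [-0.28381764, -0.12491409, -0.95070711]]), 't': array([-0.26476505,  0.49970732,  0.53851398])}
213.30723216467595 267.4328050668379
185.26284045448193 330.3379958626213
203.9381134134677 226.59411744539418
```

View pics/w1.png

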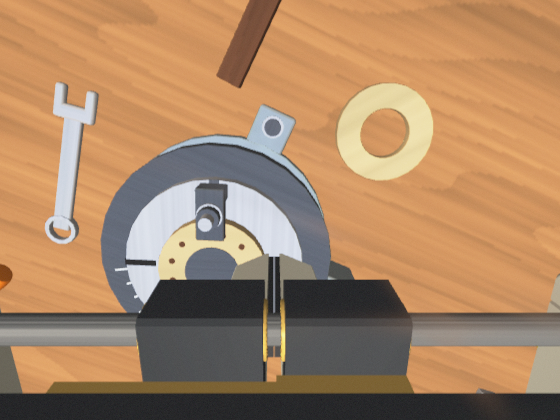

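The wrist view confirms the calibration: stud_a's top is at (205,222) against a predicted (204,227), and the bore centre is at (211,267). The closed fingertip is clear of the clamp on its clockwise side. Going down.

arm_command(
  moves=[
    [[0, 0.001, 0.04], [0, 0, 0.056], 0],
    [[0, 0.001, 0.08], [0, 0, 0.056], 0],
    [[0, 0.001, 0.105], [0, 0, 0.056], 0],
    [[0, 0.001, 0.115], [0, 0, 0.056], 0],
    [[0, 0.001, 0.118], [0, 0, 0.056], 0],
  ],
)

```text
time: 2.15
tool_pos: [0.6159, -0.0151, 0.0813]
tool_rot: [-3.141, 0.002, 0.373]
contact_force: [0.5, -0.3, -0.5]
opening: 0.0007
grip_force: 0.0
```

```bash
cat >> h.py <<'E'
def arc(c,phi0,r,s0,z,steps):
    "rows (phi,s) -> shift/turn rows from the present pose"
    for phi,s in steps:
        R0=Ro.from_euler('xyz',robot.observe()['tool_rot']);R1=Ro.from_euler('xyz',[np.pi,0,phi])
        print(round(phi,3),rel(polar(c,phi,r,s,z)).round(4),(R0.inv()*R1).as_rotvec().round(3)[2])
def state():
    s=robot.observe();d=s['tool_pos'][:2]-C;print(s['time'],s['tool_pos'].round(4),s['tool_rot'].round(3),s['contact_force'].round(1))
E
python3 - <<'E'
from h import *
state();arc(C,0,.063,0,.081,[(.364,s) for s in (.05,.044,.038,.034,.030)])
E
```

```text
2.15 [ 0.6159 -0.0151  0.0813] [-3.141e+00  2.000e-03  3.730e-01] [ 0.5 -0.3 -0.5]
0.364 [0.0001 0.0017 0.0003] 0.009
0.364 [ 0.0002 -0.0043  0.0003] 0.009
0.364 [ 0.0003 -0.0103  0.0003] 0.009
0.364 [ 0.0003 -0.0143  0.0003] 0.009
0.364 [ 0.0003 -0.0183  0.0003] 0.009
```

arm_command(
  moves=[
    [[0, -0.004, 0], [0, 0, 0], 0],
    [[0, -0.008, 0], [0, 0, 0], 0],
    [[0, -0.012, 0], [0, 0, 0], 0],
    [[0, -0.016, 0], [0, 0, 0], 0],
    [[0, -0.019, 0], [0, 0, 0], 0],
  ],
)

```text
time: 2.65
tool_pos: [0.6096, 0.003, 0.0829]
tool_rot: [3.141, -0.001, 0.372]
contact_force: [0.1, 0.4, 0.0]
opening: 0.0006
grip_force: 0.0
```

arm_command(
  moves=[
    [[0, -0.003, 0.001], [0, 0, 0], 0],
    [[0, -0.006, 0.001], [0, 0, 0], 0],
    [[0, -0.009, 0.001], [0, 0, 0], 0],
    [[0, -0.011, 0.001], [0, 0, 0], 0],
    [[0, -0.013, 0.001], [0, 0, 0], 0],
  ],
)

```text
time: 3.15
tool_pos: [0.6062, 0.0137, 0.0819]
tool_rot: [3.139, -0.003, 0.372]
contact_force: [4.7, -4.3, -0.1]
opening: 0.0004
grip_force: 2.7
```

```bash
python3 - <<'E'
from h import *
import cv2
state()
s=robot.observe();a=s['tool_rot'][2];d=s['tool_pos'][:2]-C;print(d@[np.cos(a),np.sin(a)],d@[-np.sin(a),np.cos(a)])
im=robot.read_camera('top')[160:265,240:380];cv2.imwrite('pics/t2.png',cv2.resize(im[:,:,::-1],None,fx=5.7,fy=5.7,interpolation=cv2.INTER_CUBIC))
E
```

```text
3.15 [0.6062 0.0137 0.0819] [ 3.139e+00 -3.000e-03  3.720e-01] [ 4.7 -4.3 -0.1]
0.06387828047307313 -0.018425895972754583
```

View pics/t2.png

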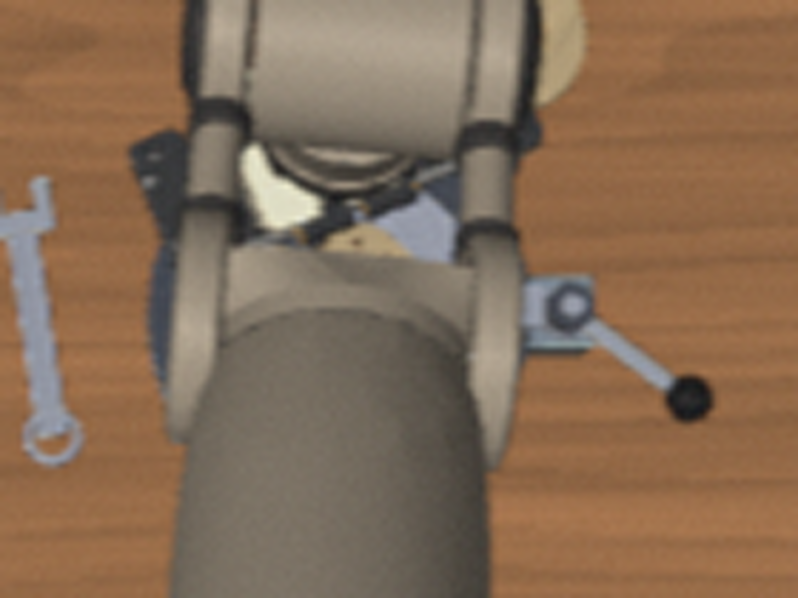

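Contact at about 6 N. The arm hides most of the table in this view, but the clamp can be seen against the fingers. Now I'll sweep along the arc.

```bash
python3 - <<'E'
from h import *
arc(C,0,.063,0,.081,[(.372+.08*k,.0185) for k in range(1,6)])
E
```

```text
0.452 [ 0.0004 -0.0046  0.0008] -0.08
0.532 [ 0.0013 -0.0098  0.0008] -0.16
0.612 [ 0.0018 -0.015   0.0008] -0.24
0.692 [ 0.0018 -0.0203  0.0008] -0.32
0.772 [ 0.0014 -0.0255  0.0008] -0.4
```

arm_command(
  moves=[
    [[0.001, -0.005, 0], [0, 0, -0.08], 0],
    [[0.0015, -0.01, 0], [0, 0, -0.16], 0],
    [[0.002, -0.015, 0], [0, 0, -0.24], 0],
    [[0.002, -0.02, 0], [0, 0, -0.32], 0],
    [[0.0015, -0.0255, 0], [0, 0, -0.4], 0],
  ],
)

```text
time: 3.7
tool_pos: [0.5989, 0.0384, 0.082]
tool_rot: [3.138, -0.003, 0.775]
contact_force: [5.5, -2.3, 0.4]
opening: 0.0004
grip_force: 2.9
```

```bash
cat >> h.py <<'E'
def fr():
    state();s=robot.observe();a=s['tool_rot'][2];d=s['tool_pos'][:2]-C;print('r',d@[np.cos(a),np.sin(a)],'s',-(d@[-np.sin(a),np.cos(a)]))
E
python3 - <<'E'
from h import *
fr();arc(C,0,.063,0,.081,[(.772+.08*k,.0185) for k in range(1,6)])
E
```

```text
3.7 [0.5989 0.0384 0.082 ] [ 3.138e+00 -3.000e-03  7.750e-01] [ 5.5 -2.3  0.4]
r 0.0635733492278135 s 0.01929753145626671
0.852 [ 0.0007 -0.0057  0.001 ] -0.077
0.932 [ 0.0015 -0.0109  0.0009] -0.157
1.012 [ 0.002  -0.0161  0.0009] -0.237
1.092 [ 0.0021 -0.0214  0.0009] -0.317
1.172 [ 0.0017 -0.0266  0.0009] -0.397
```

arm_command(
  moves=[
    [[0.001, -0.0055, 0], [0, 0, -0.08], 0],
    [[0.0015, -0.011, 0], [0, 0, -0.16], 0],
    [[0.002, -0.016, 0], [0, 0, -0.24], 0],
    [[0.002, -0.021, 0], [0, 0, -0.32], 0],
    [[0.0015, -0.0265, 0], [0, 0, -0.4], 0],
  ],
)

```text
time: 4.2
tool_pos: [0.5816, 0.059, 0.082]
tool_rot: [3.137, -0.002, 1.175]
contact_force: [6.6, -1.9, -0.4]
opening: 0.0004
grip_force: 2.9
```

```bash
python3 - <<'E'
from h import *
fr();arc(C,0,.063,0,.081,[(1.172+.056*k,.0185) for k in range(1,6)])
E
```

```text
4.2 [0.5816 0.059  0.082 ] [ 3.137e+00 -2.000e-03  1.175e+00] [ 6.6 -1.9 -0.4]
r 0.06335165954088692 s 0.01858497870219239
1.228 [ 0.0005 -0.0035  0.001 ] -0.053
1.284 [ 0.0013 -0.0071  0.001 ] -0.109
1.34 [ 0.0018 -0.0107  0.001 ] -0.165
1.396 [ 0.0022 -0.0144  0.001 ] -0.221
1.452 [ 0.0023 -0.018   0.0009] -0.277
```

arm_command(
  moves=[
    [[0.0005, -0.0035, 0], [0, 0, -0.056], 0],
    [[0.001, -0.007, 0], [0, 0, -0.112], 0],
    [[0.0015, -0.0107, 0], [0, 0, -0.168], 0],
    [[0.002, -0.0144, 0], [0, 0, -0.224], 0],
    [[0.002, -0.018, 0], [0, 0, -0.28], 0],
  ],
)

```text
time: 4.7
tool_pos: [0.5656, 0.0683, 0.082]
tool_rot: [3.137, -0.001, 1.454]
contact_force: [5.8, 0.9, -0.8]
opening: 0.0005
grip_force: 2.8
```

```bash
python3 - <<'E'
from h import *
import cv2
fr();m=robot.camera_model('wrist')
im=robot.read_camera('wrist');cv2.imwrite('pics/w3.png',im[:,:,::-1])
np.save('m3.npy',m,allow_pickle=True)
E
```

```text
4.7 [0.5656 0.0683 0.082 ] [ 3.137e+00 -1.000e-03  1.454e+00] [ 5.8  0.9 -0.8]
r 0.06312434126637716 s 0.01833805250388196
```

View pics/w3.png

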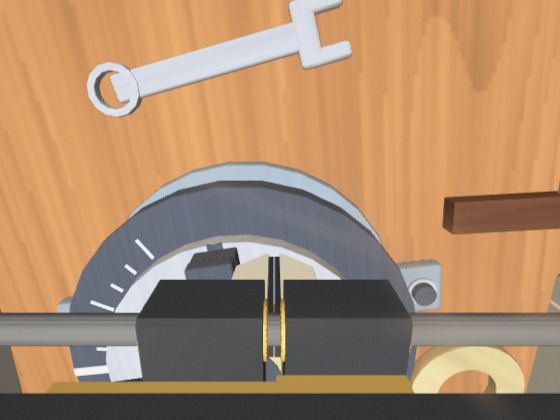

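The longest line, the zero line, is at (90,371), but the gripper hides the index mark. I'll back off, lift and look.

arm_command(
  moves=[
    [[0, 0.012, 0], [0, 0, 0], 0],
    [[0, 0.015, -0.03], [0, 0, 0], 0],
    [[0, 0.015, -0.08], [0, 0, 0], 0],
    [[-0.05, 0.015, -0.12], [0, 0, 0], 0],
    [[-0.1, 0.015, -0.13], [0, 0, 0], 0],
  ],
)

```text
time: 5.25
tool_pos: [0.5692, -0.0196, 0.2106]
tool_rot: [3.137, -0.001, 1.455]
contact_force: [1.0, -0.6, 0.3]
opening: 0.0004
grip_force: 0.0
```

arm_command(
  moves=[
    [[-0.04, -0.03, -0.02], [0, 0, 0], 0],
    [[-0.07, -0.05, -0.02], [0, 0, 0], 0],
    [[-0.07, -0.05, -0.02], [0, 0, 0], 0],
    [[-0.07, -0.05, -0.02], [0, 0, 0], 0],
    [[-0.07, -0.05, -0.02], [0, 0, 0], 0],
  ],
)

```text
time: 5.75
tool_pos: [0.5106, -0.0831, 0.227]
tool_rot: [-3.141, -0.001, 1.452]
contact_force: [0.8, 0.1, -0.3]
opening: 0.0005
grip_force: 0.0
```

```bash
python3 - <<'E'
from h import *
import cv2
fr();m=robot.camera_model('wrist')
im=robot.read_camera('wrist');cv2.imwrite('pics/w4.png',im[:,:,::-1])
np.save('m4.npy',m,allow_pickle=True)
E
```

```text
5.75 [ 0.5106 -0.0831  0.227 ] [-3.141e+00 -1.000e-03  1.452e+00] [ 0.8  0.1 -0.3]
r -0.09363617287489612 s -0.01840490879999414
```

View pics/w4.png

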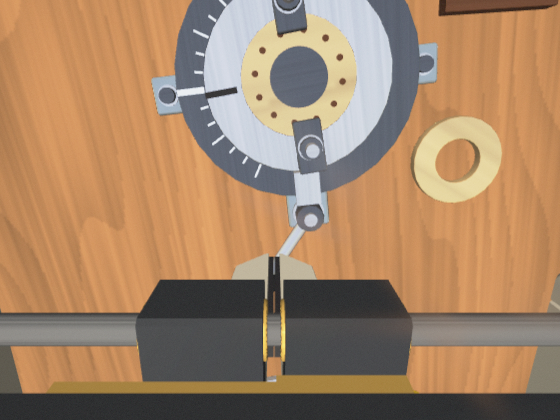

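The index mark runs from (206,95) to (237,90) and the zero line from (177,94) to (204,92), so they're nearly aligned. Measuring the remaining angle.

```bash
cat >> h.py <<'E'
def dial(png,m,zx,ix):
    import cv2
    g=cv2.imread(png,0).astype(float)
    def cen(u0,u1,v0,v1,z,dark):
        P=[]
        for u in range(u0,u1):
            w=g[v0:v1,u]; w=(w.max()-w if dark else w-w.min()); w=np.clip(w-.5*w.max(),0,None)
            P.append(px2w('wrist',u,(w*np.arange(v0,v1)).sum()/w.sum(),z,m)[:2])
        return np.array(P)
    Z=cen(*zx,.062,False);I=cen(*ix,.072,True)
    for n,P in (('zero',Z),('index',I)):
        c=P.mean(0);d=np.linalg.svd(P-c)[2][0];t=np.arctan2(*(c-C)[::-1])
        print(n,'mean',c.round(4),'angle about C',t.round(4),'dir',(np.arctan2(d[1],d[0])%np.pi).round(4))
    return Z,I
E
python3 - <<'E'
from h import *
m=np.load('m4.npy',allow_pickle=True).item()
dial('pics/w4.png',m,(180,201,86,101),(211,234,84,102))
for u,v,z in[(297,77,.084),(299,76,.072),(312,150,.114),(311,219,.073)]:print(px2w('wrist',u,v,z,m))
E
```

```text
zero mean [0.4522 0.0083] angle about C 3.1347 dir 3.1363
index mean [0.48   0.0042] angle about C -3.083 dir 0.0589
[0.54088446 0.00823106 0.084     ]
[0.54330553 0.00909248 0.072     ]
[ 0.54492605 -0.04421582  0.114     ]
[ 0.54210696 -0.11276437  0.073     ]
```

The dial is about +0.065 rad, so I overshot slightly and have to push it back by that much. I'll push stud_b's clamp clockwise, because the camera can watch the index from there.

```bash
python3 - <<'E'
from h import *
for z in (.13,.081): show(polar(C,-1.576,.062,-.046,z),1.565)
E
```

```text
5.8 shift [0.037  0.0711 0.0968] turn [-0.001 -0.001 -0.112]
5.8 shift [0.0369 0.0712 0.1458] turn [-0.001 -0.001 -0.112]
```

arm_command(
  moves=[
    [[0.02, 0.04, 0.02], [0, 0, -0.112], 0],
    [[0.037, 0.071, 0.06], [0, 0, -0.112], 0],
    [[0.037, 0.071, 0.1], [0, 0, -0.112], 0],
    [[0.037, 0.071, 0.13], [0, 0, -0.112], 0],
    [[0.037, 0.071, 0.144], [0, 0, -0.112], 0],
  ],
)

```text
time: 6.3
tool_pos: [0.5838, -0.0534, 0.0789]
tool_rot: [-3.135, -0.002, 1.566]
contact_force: [-0.4, 0.0, 0.9]
opening: 0.0004
grip_force: 0.0
```

```bash
python3 - <<'E'
from h import *
fr();show(polar(C,-1.576,.062,-.030,.081),1.565)
E
```

```text
6.3 [ 0.5838 -0.0534  0.0789] [-3.135e+00 -2.000e-03  1.566e+00] [-0.4  0.   0.9]
r -0.06091462446662132 s 0.04410073145321377
6.3 shift [-0.0011 -0.0141 -0.002 ] turn [-0.006 -0.002  0.001]
```

arm_command(
  moves=[
    [[0, -0.004, -0.001], [0, 0, 0], 0],
    [[0, -0.007, -0.001], [0, 0, 0], 0],
    [[0, -0.009, -0.001], [0, 0, 0], 0],
    [[0, -0.011, -0.001], [0, 0, 0], 0],
    [[0, -0.013, -0.001], [0, 0, 0], 0],
  ],
)

```text
time: 6.8
tool_pos: [0.5725, -0.0555, 0.0853]
tool_rot: [3.14, 0.0, 1.564]
contact_force: [0.1, -0.0, -0.5]
opening: 0.0003
grip_force: 0.0
```

```bash
python3 - <<'E'
from h import *
import cv2
fr();m=robot.camera_model('wrist')
im=robot.read_camera('wrist');cv2.imwrite('pics/w5.png',im[:,:,::-1])
np.save('m5.npy',m,allow_pickle=True)
E
```

```text
6.8 [ 0.5725 -0.0555  0.0853] [3.14  0.    1.564] [ 0.1 -0.  -0.5]
r -0.06295801157496801 s 0.03298842117209938
```

View pics/w5.png

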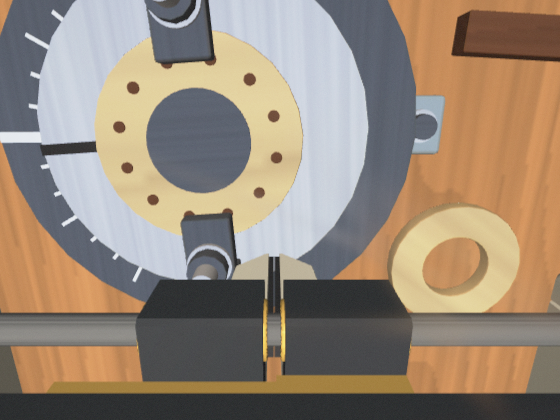

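A good live view: the zero line is at (0–40,137) and the index at (42–96,149→147), still past zero. I'll push in small steps and measure after each one.

arm_command(
  moves=[
    [[0, -0.001, 0.003], [0, 0, 0], 0],
    [[0, -0.002, 0.003], [0, 0, 0], 0],
    [[0, -0.003, 0.003], [0, 0, 0], 0],
    [[0, -0.004, 0.003], [0, 0, 0], 0],
    [[0, -0.004, 0.003], [0, 0, 0], 0],
  ],
)

```text
time: 7.35
tool_pos: [0.5691, -0.0559, 0.0818]
tool_rot: [3.139, 0.001, 1.564]
contact_force: [4.9, -1.8, 4.5]
opening: 0.0007
grip_force: 2.9
```

```bash
cat > look.py <<'E'
from h import *
import cv2,sys
fr();m=robot.camera_model('wrist')
im=robot.read_camera('wrist');f=f'pics/{sys.argv[1]}.png';cv2.imwrite(f,im[:,:,::-1])
dial('pics/w5.png',np.load('m5.npy',allow_pickle=True).item(),(5,36,126,145),(52,90,138,162))
dial(f,m,(5,36,126,145),(52,90,128,162))
E
python3 look.py w6
```

```text
7.35 [ 0.5691 -0.0559  0.0818] [3.139e+00 1.000e-03 1.564e+00] [ 4.9 -1.8  4.5]
r -0.06341731322226685 s 0.029505188859915946
zero mean [0.451  0.0082] angle about C 3.1357 dir 3.1367
index mean [0.4801 0.0042] angle about C -3.0825 dir 0.0606
zero mean [0.45   0.0082] angle about C 3.1359 dir 3.1336
index mean [0.4789 0.0061] angle about C -3.1161 dir 0.0265
```

arm_command(
  moves=[
    [[0, -0.0005, 0], [0, 0, 0], 0],
    [[0, -0.001, 0], [0, 0, 0], 0],
    [[0, -0.0015, 0], [0, 0, 0], 0],
    [[0, -0.0017, 0], [0, 0, 0], 0],
    [[0, -0.0017, 0], [0, 0, 0], 0],
  ],
)

```text
time: 7.9
tool_pos: [0.5674, -0.056, 0.0817]
tool_rot: [3.14, 0.001, 1.564]
contact_force: [4.8, -3.2, 4.8]
opening: 0.0004
grip_force: 3.2
```

```bash
python3 look.py w7
```

```text
7.9 [ 0.5674 -0.056   0.0817] [3.140e+00 1.000e-03 1.564e+00] [ 4.8 -3.2  4.8]
r -0.06354553438070178 s 0.027816414738774508
zero mean [0.451  0.0082] angle about C 3.1357 dir 3.1367
index mean [0.4801 0.0042] angle about C -3.0825 dir 0.0606
zero mean [0.4483 0.0083] angle about C 3.1355 dir 0.0044
index mean [0.4776 0.0079] angle about C 3.139 dir 0.0014
```

The index and zero line now agree to about 0.004 rad. I'll back off straight, lift, and move to the staging point for the lever.

arm_command(
  moves=[
    [[0, 0.004, 0], [0, 0, 0], 0],
    [[0, 0.01, 0], [0, 0, 0], 0],
    [[0, 0.014, -0.03], [0, 0, 0], 0],
    [[0, 0.014, -0.08], [0, 0, 0], 0],
    [[0, 0.014, -0.13], [0, 0, 0], 0],
  ],
)

```text
time: 8.45
tool_pos: [0.5794, -0.0549, 0.2111]
tool_rot: [-3.136, -0.002, 1.564]
contact_force: [1.0, -0.2, 0.3]
opening: 0.0007
grip_force: 0.0
```

```bash
python3 - <<'E'
from h import *
fr()
show([.511,-.088,.22],1.452)
p=np.array([.541,-.1127]);show(polar(p,-2.25,.078,.055,.20),.89)
E
```

```text
8.45 [ 0.5794 -0.0549  0.2111] [-3.136e+00 -2.000e-03  1.564e+00] [ 1.  -0.2  0.3]
r -0.06234384573608847 s 0.039844484654864655
8.45 shift [-0.0335 -0.0682 -0.0086] turn [-0.005 -0.001  0.112]
8.45 shift [-0.0848 -0.1296  0.0117] turn [-0.005  0.     0.674]
```

arm_command(
  moves=[
    [[-0.033, -0.04, -0.009], [0, 0, 0.112], 0],
    [[-0.033, -0.068, -0.009], [0, 0, 0.112], 0],
    [[-0.033, -0.068, -0.009], [0, 0, 0.112], 0],
    [[-0.033, -0.068, -0.009], [0, 0, 0.112], 0],
    [[-0.033, -0.068, -0.009], [0, 0, 0.112], 0],
  ],
)

```text
time: 8.95
tool_pos: [0.5129, -0.0877, 0.2197]
tool_rot: [-3.141, -0.001, 1.452]
contact_force: [-0.2, 0.1, 0.4]
opening: 0.0007
grip_force: 0.0
```

```bash
python3 - <<'E'
from h import *
import cv2
fr();m=robot.camera_model('wrist')
im=robot.read_camera('wrist');cv2.imwrite('pics/w8.png',im[:,:,::-1])
for n,z,x0,x1 in (('z',.062,.446,.459),('i',.072,.466,.488)):
    c=[m['R']@np.array([x,C[1],z])+m['t'] for x in (x0,x1)];print(n,[(int(m['fx']*k[0]/k[2]+m['cx']),int(m['fy']*k[1]/k[2]+m['cy'])) for k in c])
    u=[int(m['fx']*k[0]/k[2]+m['cx']) for k in c];v=int(np.mean([m['fy']*k[1]/k[2]+m['cy'] for k in c]))
    if n=='z':zx=(u[0],u[1],v-7,v+8)
    else: ix=(u[0],u[1],v-8,v+9)
dial('pics/w8.png',m,zx,ix)
p=np.array([.541,-.1127]);show(polar(p,-2.25,.078,.055,.13),.89)
E
```

```text
8.95 [ 0.5129 -0.0877  0.2197] [-3.141e+00 -1.000e-03  1.452e+00] [-0.2  0.1  0.4]
r -0.09791813631999642 s -0.01558963213075186
z [(176, 87), (192, 85)]
i [(198, 84), (226, 80)]
zero mean [0.4516 0.0083] angle about C 3.1347 dir 3.1388
index mean [0.4763 0.0079] angle about C 3.138 dir 3.1329
9.0 shift [-0.0584 -0.0572  0.0897] turn [-0.001 -0.     0.563]
```

Aligned: the dial is within about 0.005 rad. Now the lever.

arm_command(
  moves=[
    [[-0.035, -0.035, 0], [0, 0, 0.14], 0],
    [[-0.058, -0.057, 0.01], [0, 0, 0.28], 0],
    [[-0.058, -0.057, 0.03], [0, 0, 0.42], 0],
    [[-0.058, -0.057, 0.06], [0, 0, 0.563], 0],
    [[-0.058, -0.057, 0.09], [0, 0, 0.563], 0],
  ],
)

```text
time: 9.5
tool_pos: [0.4496, -0.139, 0.1293]
tool_rot: [3.141, -0.0, 0.885]
contact_force: [0.6, -0.4, 0.2]
opening: 0.0006
grip_force: 0.0
```

```bash
python3 - <<'E'
from h import *
p=np.array([.541,-.1127]);show(polar(p,-2.25,.078,.055,.057),.89)
E
```

```text
9.5 shift [-0.0002 -0.0005  0.0723] turn [ 0.001 -0.    -0.005]
```

arm_command(
  moves=[
    [[0, 0, 0.03], [0, 0, 0], 0],
    [[0, 0, 0.055], [0, 0, 0], 0],
    [[0, 0, 0.068], [0, 0, 0], 0],
    [[0, 0.004, 0.071], [0, 0, 0], 0],
    [[0, 0.009, 0.071], [0, 0, 0], 0],
  ],
)

```text
time: 10.0
tool_pos: [0.4564, -0.1445, 0.0588]
tool_rot: [-3.14, 0.0, 0.889]
contact_force: [0.0, -0.0, 0.3]
opening: 0.0009
grip_force: 0.0
```

arm_command(
  moves=[
    [[0, 0.003, 0], [0, 0, 0], 0],
    [[0, 0.006, 0], [0, 0, 0], 0],
    [[0, 0.009, 0], [0, 0, 0], 0],
    [[0, 0.012, 0], [0, 0, 0], 0],
    [[0, 0.016, 0], [0, 0, 0], 0],
  ],
)

```text
time: 10.5
tool_pos: [0.4685, -0.1548, 0.0595]
tool_rot: [3.141, -0.0, 0.889]
contact_force: [0.1, -0.3, 0.4]
opening: 0.0006
grip_force: 0.0
```

```bash
cat >> h.py <<'E'
V=np.array([.541,-.1127])
def lev(phi0,s,dphi,z=.058):
    st=robot.observe();state();a=st['tool_rot'][2]-np.pi;d=st['tool_pos'][:2]-V
    print('phi',a,'r',d@[np.cos(a),np.sin(a)],'s',-(d@[-np.sin(a),np.cos(a)]))
    for k in range(1,6):
        ph=phi0+dphi*k;print(rel(polar(V,ph,.078,s,z)).round(4),round(-(ph-a),3))
E
python3 - <<'E'
from h import *
lev(-2.25,.029,.08)
E
```

```text
10.5 [ 0.4685 -0.1548  0.0595] [ 3.141 -0.     0.889] [ 0.1 -0.3  0.4]
phi -2.252831132590953 r 0.07837033369257734 s 0.029794515212505254
[-0.0018  0.0073  0.0015] -0.083
[-0.0033  0.0138  0.0015] -0.163
[-0.0043  0.0204  0.0015] -0.243
[-0.0048  0.027   0.0015] -0.323
[-0.0048  0.0337  0.0015] -0.403
```

arm_command(
  moves=[
    [[-0.002, 0.007, 0.001], [0, 0, -0.08], 0],
    [[-0.0035, 0.014, 0.001], [0, 0, -0.16], 0],
    [[-0.0045, 0.0205, 0.001], [0, 0, -0.24], 0],
    [[-0.005, 0.027, 0.001], [0, 0, -0.32], 0],
    [[-0.005, 0.034, 0.001], [0, 0, -0.4], 0],
  ],
)

```text
time: 11.0
tool_pos: [0.4912, -0.18, 0.0584]
tool_rot: [-3.141, -0.0, 1.292]
contact_force: [-1.7, 0.5, 3.3]
opening: 0.0002
grip_force: 1.7
```

```bash
python3 - <<'E'
from h import *
lev(-1.85,.029,.06)
E
```

```text
11.0 [ 0.4912 -0.18    0.0584] [-3.141 -0.     1.292] [-1.7  0.5  3.3]
phi -1.8495142853496958 r 0.07837280487640225 s 0.02933310257706102
[-0.0012  0.005   0.0004] -0.06
[-0.0025  0.0098  0.0004] -0.12
[-0.0036  0.0147  0.0004] -0.18
[-0.0043  0.0197  0.0004] -0.24
[-0.0047  0.0246  0.0004] -0.3
```

arm_command(
  moves=[
    [[-0.0015, 0.005, 0], [0, 0, -0.06], 0],
    [[-0.0025, 0.01, 0], [0, 0, -0.12], 0],
    [[-0.0035, 0.015, 0], [0, 0, -0.18], 0],
    [[-0.0045, 0.02, 0], [0, 0, -0.24], 0],
    [[-0.005, 0.025, 0], [0, 0, -0.3], 0],
  ],
)

```text
time: 11.5
tool_pos: [0.5139, -0.1918, 0.0584]
tool_rot: [-3.141, -0.0, 1.591]
contact_force: [-2.3, 0.4, 2.9]
opening: 0.0004
grip_force: 1.7
```

```bash
python3 - <<'E'
from h import *
lev(-1.55,.029,.05)
E
```

```text
11.5 [ 0.5139 -0.1918  0.0584] [-3.141 -0.     1.591] [-2.3  0.4  2.9]
phi -1.5504203285844995 r 0.07851764027993346 s 0.02869648317173123
[-0.0008  0.0037  0.0004] -0.05
[-0.002   0.0077  0.0004] -0.1
[-0.0029  0.0117  0.0004] -0.15
[-0.0037  0.0158  0.0004] -0.2
[-0.0042  0.0199  0.0004] -0.25
```

arm_command(
  moves=[
    [[-0.001, 0.004, 0], [0, 0, -0.05], 0],
    [[-0.002, 0.008, 0], [0, 0, -0.1], 0],
    [[-0.003, 0.012, 0], [0, 0, -0.15], 0],
    [[-0.0037, 0.016, 0], [0, 0, -0.2], 0],
    [[-0.0042, 0.02, 0], [0, 0, -0.25], 0],
  ],
)

```text
time: 12.0
tool_pos: [0.5339, -0.1958, 0.0585]
tool_rot: [-3.141, -0.0, 1.841]
contact_force: [-2.1, 0.3, 3.0]
opening: 0.0006
grip_force: 1.9
```

```bash
python3 - <<'E'
from h import *
lev(-1.3,.029,.03)
E
```

```text
12.0 [ 0.5339 -0.1958  0.0585] [-3.141 -0.     1.841] [-2.1  0.3  3. ]
phi -1.3007503013655877 r 0.07820380304067545 s 0.028986052020845445
[-0.0007  0.0024  0.0005] -0.031
[-0.0014  0.0048  0.0005] -0.061
[-0.0021  0.0072  0.0005] -0.091
[-0.0027  0.0096  0.0005] -0.121
[-0.0033  0.012   0.0005] -0.151
```

arm_command(
  moves=[
    [[-0.0007, 0.0024, 0], [0, 0, -0.03], 0],
    [[-0.0014, 0.0048, 0], [0, 0, -0.06], 0],
    [[-0.0021, 0.0072, 0], [0, 0, -0.09], 0],
    [[-0.0027, 0.0096, 0], [0, 0, -0.12], 0],
    [[-0.0033, 0.012, 0], [0, 0, -0.15], 0],
  ],
)

```text
time: 12.5
tool_pos: [0.546, -0.1958, 0.0582]
tool_rot: [-3.14, -0.001, 1.991]
contact_force: [-11.3, -4.8, 7.0]
opening: 0.0006
grip_force: 7.2
```

arm_command(
  moves=[
    [[-0.0007, 0.0016, 0], [0, 0, -0.02], 0],
    [[-0.001, 0.0032, 0], [0, 0, -0.04], 0],
    [[-0.0014, 0.0048, 0], [0, 0, -0.06], 0],
    [[-0.0017, 0.0064, 0], [0, 0, -0.08], 0],
    [[-0.0022, 0.008, 0], [0, 0, -0.1], 0],
  ],
)

```text
time: 13.0
tool_pos: [0.5473, -0.1969, 0.058]
tool_rot: [-3.127, -0.006, 2.092]
contact_force: [-36.4, -17.7, 20.8]
opening: 0.0002
grip_force: 22.3
```

```bash
python3 - <<'E'
from h import *
lev(-1.05,.029,.02)
E
```

```text
13.0 [ 0.5473 -0.1969  0.058 ] [-3.127 -0.006  2.092] [-36.4 -17.7  20.8]
phi -1.0499686600090379 r 0.07617212099452285 s 0.03638285826653479
[-0.0024  0.0089 -0.0001] -0.02
[-0.0029  0.0105 -0.0002] -0.04
[-0.0034  0.0121 -0.0002] -0.06
[-0.0039  0.0137 -0.0002] -0.08
[-0.0043  0.0153 -0.0002] -0.1
```

The force rises sharply, so the lever is at its stop. Backing off, then lifting.

arm_command(
  moves=[
    [[0, -0.008, 0], [0, 0, 0], 0],
    [[0, -0.018, 0], [0, 0, 0], 0],
    [[0, -0.03, 0], [0, 0, 0], 0],
    [[0, -0.03, -0.04], [0, 0, 0], 0],
    [[0, -0.03, -0.09], [0, 0, 0], 0],
  ],
)

```text
time: 13.5
tool_pos: [0.527, -0.2085, 0.1468]
tool_rot: [-3.139, -0.005, 2.089]
contact_force: [1.4, -1.4, -0.2]
opening: 0.0005
grip_force: 0.0
```

```bash
python3 - <<'E'
from h import *
state();show([.513,-.10,.235],1.452)
E
```

```text
13.5 [ 0.527  -0.2085  0.1468] [-3.139 -0.005  2.089] [ 1.4 -1.4 -0.2]
13.5 shift [ 0.1017  0.0413 -0.0878] turn [-0.004 -0.004  0.637]
```

```bash
python3 - <<'E'
from h import *
show([.51,-.19,.36],1.57)
E
```

```text
13.5 shift [ 0.0257 -0.0062 -0.213 ] turn [-0.004 -0.004  0.519]
```

arm_command(
  moves=[
    [[0.025, -0.006, -0.05], [0, 0, 0.13], 0],
    [[0.025, -0.006, -0.1], [0, 0, 0.26], 0],
    [[0.025, -0.006, -0.15], [0, 0, 0.39], 0],
    [[0.025, -0.006, -0.2], [0, 0, 0.519], 0],
    [[0.025, -0.006, -0.213], [0, 0, 0.519], 0],
  ],
)

```text
time: 14.0
tool_pos: [0.5121, -0.1907, 0.3668]
tool_rot: [3.133, 0.004, 1.567]
contact_force: [-0.0, -0.1, 0.2]
opening: 0.0004
grip_force: 0.0
```

arm_command(
  moves=[
    [[0, 0, 0], [0, 0, 0], 0],
    [[0, 0, 0], [0, 0, 0], 0],
    [[0, 0, 0], [0, 0, 0], 0],
    [[0, 0, 0], [0, 0, 0], 0],
    [[0, 0, 0], [0, 0, 0], 0],
  ],
)

```text
time: 14.5
tool_pos: [0.511, -0.1903, 0.3601]
tool_rot: [-3.14, -0.001, 1.57]
contact_force: [0.0, -0.5, -0.2]
opening: 0.0007
grip_force: 0.0
```

```bash
python3 - <<'E'
from h import *
import cv2
fr();m=robot.camera_model('wrist')
im=robot.read_camera('wrist');cv2.imwrite('pics/w9.png',im[:,:,::-1])
np.save('m9.npy',m,allow_pickle=True)
E
```

```text
14.5 [ 0.511  -0.1903  0.3601] [-3.14e+00 -1.00e-03  1.57e+00] [ 0.  -0.5 -0.2]
r -0.19800365457758004 s -0.02884777500556621
```

View pics/w9.png

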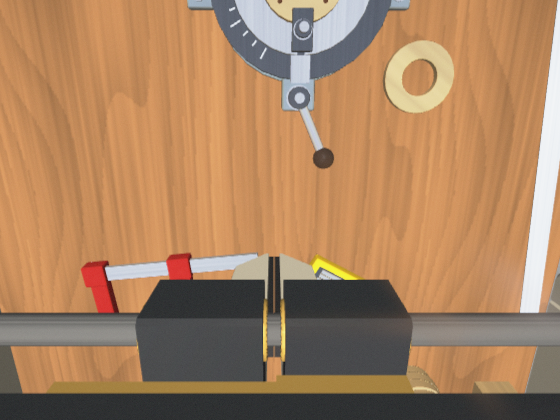

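The ball is at (323,158) and the hub at (299,97), so the lever has swung round. Next I'll check its angle and move over to see the dial.

```bash
python3 - <<'E'
from h import *
m=np.load('m9.npy',allow_pickle=True).item()
b=px2w('wrist',323,158,.066,m);p=px2w('wrist',299,97,.073,m);d=b-p;print(b,p,np.arctan2(d[1],d[0]),'swing',np.arctan2(d[1],d[0])+2.25)
show([.513,-.088,.24],1.452)
E
```

```text
[ 0.57284459 -0.18559709  0.066     ] [ 0.54125202 -0.11322548  0.073     ] -1.1591981581692392 swing 1.0908018418307608
14.55 shift [0.1022 0.002  0.1205] turn [-0.001 -0.001  0.118]
```

arm_command(
  moves=[
    [[0.04, 0, 0.02], [0, 0, 0.118], 0],
    [[0.08, 0, 0.06], [0, 0, 0.118], 0],
    [[0.102, 0, 0.1], [0, 0, 0.118], 0],
    [[0.102, 0, 0.12], [0, 0, 0.118], 0],
    [[0.102, 0, 0.12], [0, 0, 0.118], 0],
  ],
)

```text
time: 15.05
tool_pos: [0.5095, -0.087, 0.2381]
tool_rot: [-3.135, -0.001, 1.453]
contact_force: [-0.3, -0.8, -0.1]
opening: 0.0006
grip_force: 0.0
```

```bash
cat > chk.py <<'E'
from h import *
import cv2,sys
fr();m=robot.camera_model('wrist');f=f'pics/{sys.argv[1]}.png'
im=robot.read_camera('wrist');cv2.imwrite(f,im[:,:,::-1])
W=[]
for z,x0,x1 in ((.062,.446,.459),(.072,.466,.488)):
    c=[m['R']@np.array([x,C[1],z])+m['t'] for x in (x0,x1)]
    u=[int(m['fx']*k[0]/k[2]+m['cx']) for k in c];v=int(np.mean([m['fy']*k[1]/k[2]+m['cy'] for k in c]))
    W.append((*u,v-7,v+8))
print(W);dial(f,m,*W)
E
python3 chk.py w10
```

```text
15.05 [ 0.5095 -0.087   0.2381] [-3.135e+00 -1.000e-03  1.453e+00] [-0.3 -0.8 -0.1]
r -0.09761641970122581 s -0.01920855366879516
[(187, 202, 80, 95), (208, 234, 76, 91)]
zero mean [0.4515 0.0083] angle about C 3.1347 dir 3.1374
index mean [0.4761 0.008 ] angle about C 3.1374 dir 3.1235
```

The lever is at its stop and the dial reads within 0.003 rad of zero. The arm is clear, so I'm handing in.

```bash
python3 -c "
from cell import robot
print(robot.hand_in())"
```

```text
the job is handed in; nothing more can be done
None
```

I handed the job in at about 15 s: the index mark is within about 0.005 rad of the zero line after one small overshoot that I pushed back, the lock lever is hard against its stop (the fingertip reached about 45 N there), and the gripper is clear.

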